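# Close and latch a transit case

### The job

The hand scanner is packed in the small black transit case. Close the case's lid, swing the steel loop of the draw latch up over the upturned lip of the keeper on the lid, and press the latch lever down past its dead point until it has snapped flat against the front and holds the lid down tight. Leave the other things on the bench where they are.

Things in the scene. Friction and masses are not known exactly. Their poses are not given: they have to be found in the camera images.
- case: Black case with aluminium edges, fixed on the bench: 140 mm deep (x), 240 wide (y), 175 high when shut; strap handle 11 mm high on the lid, 62 to 88 mm behind the front edge. Origin: centre of its underside. +x points from the front, with the latch in the middle (y = 0), to the hinge at the back; the front face is x = -70 mm. The body's rim, 122 mm up, carries a rubber seal.
- lid (a joint): Lid hinge, rad: 0 resting on the rubber seal, positive open (front edge up). A stiff hinge (0.32 N m; the lid's weight makes 0.2): the lid stays where it is left.
- seal (a joint): How far the rubber seal between rim and lid is squashed, as the angle in rad by which the lid has sunk about its hinge line: about 0 unless pressed; the seal is springy, and only the closed latch holds it at about 0.025 (the front of the lid 3.7 mm lower).
- lid_hinge (a point): Middle of the lid's hinge line on the case: 70 mm behind the case's centre, 125 mm up; the line runs along the case's y.
- lid_edge (a point): Middle of the top front edge of the lid (moves with the lid): 140 mm before the hinge line and 50 mm above it when the lid is shut; from there the lid's flat top runs back towards the hinge. The lid is pressed shut there from above.
- keeper_seat (a point): Centre of the loop's bar when hooked (point on the lid). The keeper is a hook 30 mm wide in the middle of the lid's front: a ledge with its top 4 mm below this point and, 14.5 to 18 mm before the front face, an upturned lip that ends 4 mm above this point. When shut, this point is 9 mm before the front face and 149 mm up; the flat lid face goes on to 26 mm above it.
- lever (a joint): Latch lever, rad: 0 hanging flat against the front (latched), 1.57 straight out to the front, 2.0 upper stop; turns about the case's y and stays where left (0.075 N m friction). With the loop hooked it stiffens below 1.1 (some 6 N at its end), passes its dead point at about 0.35 and is then pulled shut. For the loop to clear the lip the lever must stand above about 1.65.
- lever_pivot (a point): Middle of the lever's pivot line on the case: 11 mm before the front face, 90 mm up.
- lever_tip (a point): Middle of the free end of the lever, 54 mm from its pivot line: a flat steel plate 36 mm wide, 2.5 mm thick, with a rolled edge 8 mm thick at this end. The side to push is its outer side: the upper side when it sticks out, the front side when it hangs down; that side lies 6 mm out from the pivot line. A hand held upright bumps on the lid before the lever is shut: tilt it.
- loop_pivot (a point): Middle of the line on the lever about which the loop swings: 23 mm from the lever's pivot line (in the closed position 22 mm below it and 7.5 mm nearer to the case). Moves with the lever.
- loop_bar (a point): Middle of the loop's round steel cross bar: 8 mm thick, along the case's y, 42 mm clear between the two legs (5 mm wire), 77 mm from the loop pivot. The loop swings freely round the lever's end: it starts hanging out to the front on a stop; swung up and over it falls against the lid's face above the keeper and lies there; lowering the lever draws it down behind the lip.
- tape_measure_mid (a point): Centre of a yellow tape measure, 38 x 68 x 62 mm, bystander to be left alone.
- stapler_mid (a point): Centre of a red stapler lying down, 34 x 149 x 48 mm, bystander to be left alone.
- glue_stick_mid (a point): Centre of a yellow glue stick standing upright, 29 mm thick, 94 mm tall, bystander to be left alone.

How it is judged:
By the outcome, as a careful person would: the job done as asked, in the order asked, and still so for the second after the job is handed in, with the robot touching nothing.
It also fails if it takes over 70 s, if anything falls off the work surface, if the arm or the gripper's body presses on something with over 40 N, if the wrist force passes 120 N, or if a joint passes its speed limit or range.

### The arm

A 7-joint arm with a two-finger parallel gripper is mounted at the origin on a cart in front of the work surface, level with it; the furniture and walls round the work are solid. World frame = base frame: x ahead of the robot, y to its left, z up, the work surface at z = 0. Lengths are in mm, angles in rad, forces in N, time in s.
With the tool pointing down it reaches from about 425 to 925 mm from the base axis. Payload 6.8 kg.
Tool frame: the origin (TCP) lies midway between the tips of the shut fingers; the grasp point (between the pads) lies behind it (bot.tcp_to_grasp is the z of the grasp point in the tool frame, in mm); z points along the fingers, y is the line along which they close (so a half turn about z gives the same grasp; the last joint's range is limited). The gripper opens to 88 mm and grips with 3 to 60 N. Pads are 20 mm wide; open, the fingers measure 115 mm over their backs; the gripper's body (75 mm by 178 mm) begins 61 mm behind the grasp point.
Start: joints at [-0.108, 0.477, 0.022, 1.555, -0.011, 1.109, -0.083], TCP at [675.017, 0.007, 222.664] pointing down, gripper open.
Joint ranges: [-2.96, 2.96], [-0.34, 2.1], [-1.41, 1.46], [0.24, 2.44], [-1.37, 4.51], [0.17, 1.92], [-2.96, 2.96]. Speed limits (rad/s): [2.39, 2.39, 3.14, 3.14, 3.14, 3.14, 3.14].

### API

Orientations are given as [roll, pitch, yaw] about the fixed x, y, z axes, in that order (R = Rz(yaw) Ry(pitch) Rx(roll)).
In Python, from plant import bot gives the robot as it stands. Calls block until the motion is done:
- bot.goto(position, orientation): joint-space move of the TCP to a pose.
- bot.move_straight(position, max_speed=150, orientation=None): straight line of the TCP; orientation=None keeps the orientation; max_speed is the mean speed in mm/s.
- bot.move_joints(angles): joint-space move.
- bot.set_gripper(opening): opening from 0.0 (shut) to 1.0 (fully open); the grip force is fixed at half the most; returns when the fingers have stopped.
- bot.pause(seconds).
- bot.solve_ik(position, orientation): joint angles nearest the present ones, or None.
- bot.capture(name): name is "scene" or "side" or "wrist"; returns (picture, depth): 420x560x3 uint8, red, green, blue; 420x560 float32, mm along the optical axis (not along the pixel's ray), 0 where there is no reading.
- bot.camera_params(name): a dict with "intrinsics" (3x3 intrinsics, pixels), "pose" (4x4, takes a point from camera to world coordinates). Camera axes: x right, y down, z forward; pixel columns grow to the right and rows downward; lengths in mm; the calibration is good to about 2 mm. A picture is of the moment at which its call begins: read the wrist's pose just before it. camera_params takes no time and is no camera call; for the wrist camera it gives the pose at the moment of the call.
A pose or a line that the arm cannot do raises bot.PlanningError and nothing moves.
- bot.hand_in(): hands the job in; it is judged then, once.
Readings, each from a call of its own:
- bot.get_clock(): time.
- bot.get_joint_positions(): joint angles.
- bot.get_joint_vel(): joint speeds.
- bot.get_tau(): joint torques, N m.
- bot.get_eef_pos(): TCP position.
- bot.get_orientation(): TCP orientation.
- bot.get_ft_force(): force on the tool from outside, world axes, zero at the start.
- bot.get_wrist_torque(): the same for the moment, N m.
- bot.get_opening(): opening from 0.0 (shut) to 1.0 (fully open).
- bot.get_finger_force(): force on a finger pad.
Only numpy, scipy, OpenCV 4.12 (cv2) and the standard library are available. Lean on these libraries where they do the work, as an engineer would, in place of code of your own. Each camera call takes 0.05 s, during which the arm holds its last target. There are 200 camera calls.

## Working session

There is one attempt and no reset: what is moved stays moved. The work goes in short steps, each a Python script; the robot and the scene stay as the last script left them, time stands still between calls to the robot, and variables do not carry over. Pictures are saved under pics/ and viewed, at most 12 in all, crops included, and the job is handed in when it is done.

```bash
ls; mkdir -p pics
python3 - <<'E'
from plant import bot
import cv2,numpy as np
for n in("scene","side"):
    p,d=bot.capture(n); cv2.imwrite(f"pics/{n}0.png",cv2.cvtColor(p,cv2.COLOR_RGB2BGR)); np.save(f"pics/{n}0.npy",d)
    c=bot.camera_params(n); print(n,c["intrinsics"].tolist(),np.round(c["pose"],3).tolist())
a=cv2.imread("pics/scene0.png");b=cv2.imread("pics/side0.png")
print(bot.get_clock(),bot.tcp_to_grasp,bot.get_orientation())
E
```

```text
pics
scene [[487.38341305452803, 0.0, 267.39032307664297], [0.0, 487.38341305452803, 213.48829014421034], [0.0, 0.0, 1.0]] [[0.647, -0.573, 0.502, -49.882], [-0.762, -0.474, 0.441, -720.58], [-0.015, -0.668, -0.744, 1107.665], [0.0, 0.0, 0.0, 1.0]]
side [[495.4519014022547, 0.0, 286.05173621072925], [0.0, 495.4519014022547, 205.09597385352745], [0.0, 0.0, 1.0]] [[-0.816, -0.317, 0.483, -71.507], [-0.577, 0.415, -0.703, 816.257], [0.022, -0.853, -0.522, 848.957], [0.0, 0.0, 0.0, 1.0]]
0.1 -18.700000000000003 [-3.14002122e+00  1.44224637e-04  1.57078763e+00]
```

View pics/scene0.png

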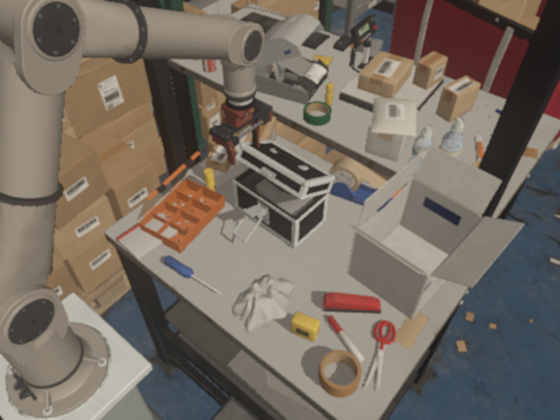

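View pics/side0.png

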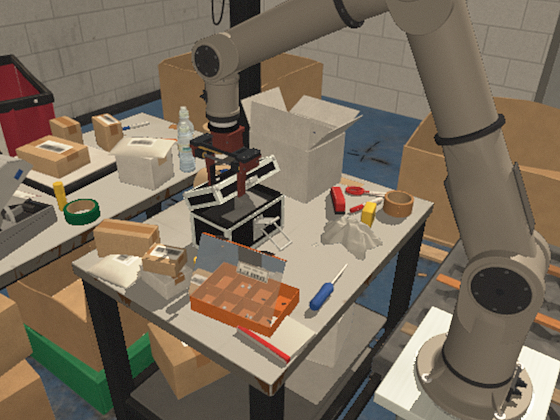

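The pictures show the case under the gripper: scene about (285,190), side about (235,205), lid ajar, with the latch and loop sticking out at scene (250,222) and side (272,232). Next I'll enlarge both and use the depth.

```bash
cat > h.py <<'E'
import cv2,numpy as np
from plant import bot
def world(n,d,pose=None):
    c=bot.camera_params(n);K=np.array(c["intrinsics"]);T=np.array(c["pose"] if pose is None else pose)
    v,u=np.mgrid[:d.shape[0],:d.shape[1]]
    P=np.stack([(u-K[0,2])/K[0,0]*d,(v-K[1,2])/K[1,1]*d,d],-1)
    return P@T[:3,:3].T+T[:3,3]
def proj(n,p):
    c=bot.camera_params(n);K=np.array(c["intrinsics"]);T=np.array(c["pose"])
    q=(np.atleast_2d(p)-T[:3,3])@T[:3,:3]; q=q@K.T; return q[:,:2]/q[:,2:]
E
python3 - <<'E'
from h import *
a=cv2.imread("pics/scene0.png")[130:250,190:350];b=cv2.imread("pics/side0.png")[140:270,170:310]
A=cv2.resize(a,(780,585),interpolation=cv2.INTER_CUBIC);cv2.imwrite("pics/ca.png",A)
B=cv2.resize(b,(630,585),interpolation=cv2.INTER_CUBIC);cv2.imwrite("pics/cb.png",B)
W=world("scene",np.load("pics/scene0.npy"));S=world("side",np.load("pics/side0.npy"))
for r in range(150,246,6): print(r,[ (c,*W[r,c].round().astype(int)) for c in range(230,336,15)])
E
```

```text
150 [(230, np.int64(595), np.int64(-33), np.int64(305)), (245, np.int64(686), np.int64(4), np.int64(225)), (260, np.int64(718), np.int64(-24), np.int64(219)), (275, np.int64(751), np.int64(-50), np.int64(211)), (290, np.int64(972), np.int64(67), np.int64(1)), (305, np.int64(1005), np.int64(27), np.int64(0)), (320, np.int64(1587), np.int64(345), np.int64(-559)), (335, np.int64(1489), np.int64(197), np.int64(-414))]
156 [(230, np.int64(623), np.int64(-1), np.int64(248)), (245, np.int64(679), np.int64(-2), np.int64(211)), (260, np.int64(688), np.int64(-50), np.int64(232)), (275, np.int64(730), np.int64(-68), np.int64(213)), (290, np.int64(760), np.int64(-97), np.int64(209)), (305, np.int64(983), np.int64(10), np.int64(-3)), (320, np.int64(1589), np.int64(343), np.int64(-601)), (335, np.int64(1498), np.int64(198), np.int64(-458))]
162 [(230, np.int64(620), np.int64(-2), np.int64(229)), (245, np.int64(670), np.int64(-9), np.int64(199)), (260, np.int64(679), np.int64(-58), np.int64(221)), (275, np.int64(696), np.int64(-96), np.int64(231)), (290, np.int64(745), np.int64(-109), np.int64(204)
[... 4906 characters left out ...]
.int64(-99), np.int64(1)), (275, np.int64(645), np.int64(-137), np.int64(7)), (290, np.int64(643), np.int64(-194), np.int64(54)), (305, np.int64(689), np.int64(-213), np.int64(25)), (320, np.int64(734), np.int64(-235), np.int64(0)), (335, np.int64(766), np.int64(-267), np.int64(-5))]
240 [(230, np.int64(547), np.int64(-49), np.int64(3)), (245, np.int64(545), np.int64(-112), np.int64(56)), (260, np.int64(606), np.int64(-113), np.int64(-2)), (275, np.int64(633), np.int64(-148), np.int64(0)), (290, np.int64(646), np.int64(-192), np.int64(23)), (305, np.int64(687), np.int64(-216), np.int64(2)), (320, np.int64(718), np.int64(-247), np.int64(-3)), (335, np.int64(742), np.int64(-283), np.int64(3))]
```

View pics/ca.png

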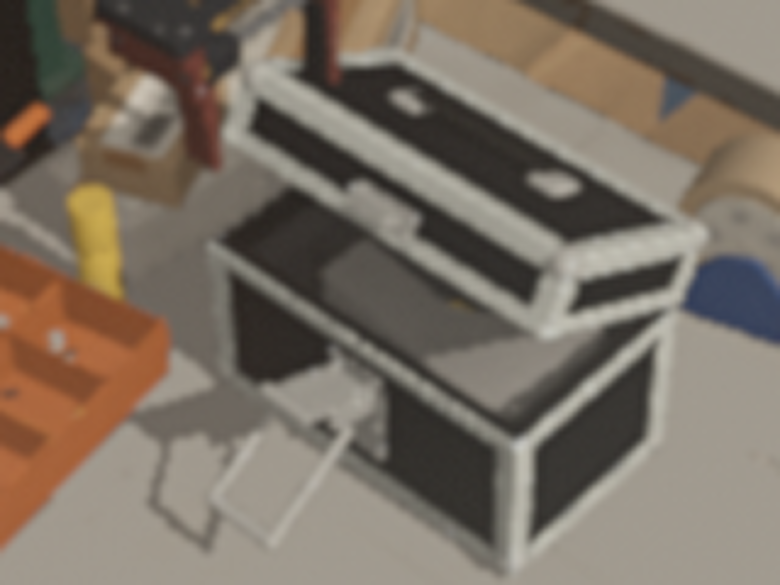

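View pics/cb.png

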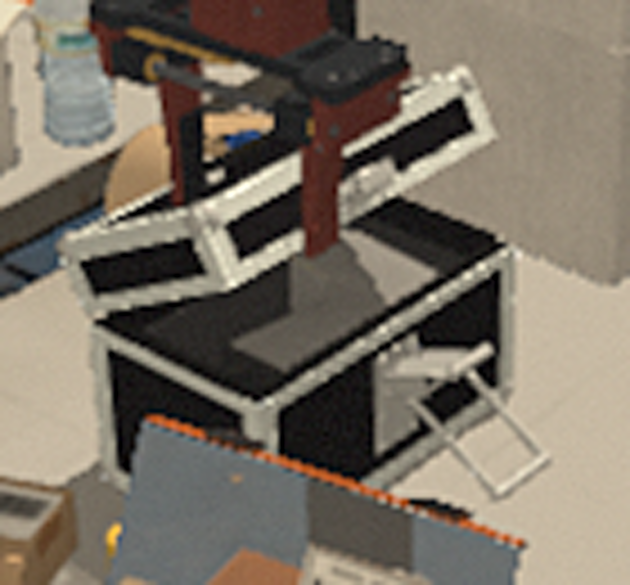

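The crops show the lid open about 0.5 rad with its front facing the robot. The keeper is at crop (380,205). The lever sticks up and out at (320,390), and the loop hangs in front at (280,480). Now I'll fit the case pose and check for obstacles and reach.

```bash
cat >> h.py <<'E'
from scipy.spatial.transform import Rotation as Ro
def ori(tilt,yaw,closing='v'):
    """tool z = forward(case +x) tilted down by tilt (deg); closing 'v' in the vertical plane, 'h' along case y"""
    t=np.radians(tilt);z=np.array([np.cos(t),0,-np.sin(t)]);y=np.array([np.sin(t),0,np.cos(t)]) if closing[0]=='v' else np.array([0,1.,0])
    if closing[-1]=='-': y=-y
    R=np.stack([np.cross(y,z),y,z],1)
    return (Ro.from_euler('z',yaw)*Ro.from_matrix(R)).as_euler('xyz')
E
python3 - <<'E'
from h import *
W=world("scene",np.load("pics/scene0.npy"));S=world("side",np.load("pics/side0.npy"))
def fit(P,i,j,it=6,tol=4):
    a,b=np.median(P[:,i]),0
    for _ in range(it):
        r=P[:,i]-a-b*P[:,j];m=abs(r)<tol*2 if _<3 else abs(r)<tol
        b,a=np.polyfit(P[m,j],P[m,i],1)
    return a,b,m.sum(),P[m,j].min(),P[m,j].max()
for n,X in(("scene",W),("side",S)):
    P=X.reshape(-1,3);q=(P[:,2]>15)&(P[:,2]<110)
    F=P[q&(P[:,0]>635)&(P[:,0]<665)&(P[:,1]>-205)&(P[:,1]<30)];print(n,"front x=a+b*y",fit(F,0,1))
    if n=="scene": F=P[q&(P[:,1]>-225)&(P[:,1]<-200)&(P[:,0]>660)&(P[:,0]<780)]
    else: F=P[q&(P[:,1]>10)&(P[:,1]<45)&(P[:,0]>660)&(P[:,0]<780)]
    print(n,"side y=a+b*x",fit(F,1,0))
# height map of surroundings in front of case, 40mm cells
H=np.full((14,16),-1.)
for X in (W,S):
    P=X.reshape(-1,3);P=P[P[:,2]<400]
    i=((P[:,0]-300)//30).astype(int);j=((P[:,1]+280)//30).astype(int);m=(i>=0)&(i<14)&(j>=0)&(j<16)
    np.maximum.at(H,(i[m],j[m]),P[m,2])
print("cols y from -280 step30, rows x from 300");print(H.round().astype(int))
for n,X in(("scene",W),("side",S)):
    P=X.reshape(-1,3);m=(P[:,0]>520)&(P[:,0]<640)&(P[:,1]>-140)&(P[:,1]<-40)&(P[:,2]>20)&(P[:,2]<135)
    Q=P[m];print(n,"latch",len(Q));print(Q[np.argsort(Q[:,0])].round().astype(int)[::3].tolist())
E
```

```text
scene front x=a+b*y (np.float64(651.1098911212923), np.float64(0.04050976558008135), np.int64(1074), np.float64(-204.85481781910073), np.float64(29.965691890177823))
scene side y=a+b*x (np.float64(-181.4321463844649), np.float64(-0.046479405848956594), np.int64(551), np.float64(660.3306295053562), np.float64(779.9782371405097))
side front x=a+b*y (np.float64(649.0104928939593), np.float64(0.041776996465470374), np.int64(1083), np.float64(-204.92513482173933), np.float64(29.145440891980115))
side side y=a+b*x (np.float64(54.565216272077485), np.float64(-0.038698002969672594), np.int64(377), np.float64(661.7872746938683), np.float64(779.8064523666179))
cols y from -280 step30, rows x from 300
[[  4   0   2   1   5   0   4   0   2   2   2   1  16  15  16   2]
 [ 30   5   5   6   5   6   4   6   5   6   4   4  19  19  19  19]
 [ 69  61  46   4  21  21  21  33  33  32  33   5  18  20  18  19]
 [ 86  79  59   4  23  18  15  28  27  24  46  47 186 186 142  82]
 [ 86  88  56   5   5   5   6   6   5   5  47  39 191 189 149  92]
 [ 80  79  59   5   7   6   7   5   5   6  47  40 191 191 157  99
[... 3432 characters left out ...]
86, 108], [604, -83, 110], [605, -103, 109], [605, -63, 90], [606, -68, 97], [607, -73, 107], [607, -69, 93], [608, -98, 107], [609, -63, 89], [609, -81, 92], [610, -68, 92], [611, -74, 105], [611, -70, 94], [612, -84, 93], [613, -67, 88], [613, -87, 104], [614, -69, 94], [614, -106, 103], [616, -85, 104], [616, -72, 104], [618, -78, 103], [619, -99, 102], [620, -73, 102], [621, -74, 94], [622, -70, 89], [622, -71, 99], [625, -97, 101], [625, -106, 99], [626, -85, 99], [628, -74, 98], [628, -70, 90], [629, -71, 93], [630, -68, 97], [632, -92, 97], [633, -71, 91], [634, -86, 96], [635, -70, 94], [636, -102, 93], [637, -72, 89], [637, -99, 94], [639, -102, 96], [639, -80, 107], [640, -79, 43]]
```

Both views agree: case centre is about (716.3,-94), yaw -0.041, width 241 against 240. The loop bar is about (545,-87,52), 78.7 mm from the predicted loop pivot against 77, and the lever is at about 2.0. Next: check the IK, then close the lid.

```bash
cat >> h.py <<'E'
YAW=-0.041;C=np.array([716.3,-94.,0]);RC=Ro.from_euler('z',YAW).as_matrix()
def cw(x,y,z): return C+RC@np.array([x,y,z],float)      # case -> world, f: x=-70-f
def go(x,y,z,o,v=80): bot.move_straight(cw(x,y,z),v,o)
def lidpt(th,back,up=0):
    a=np.array([-140+back,50+up]);c,s=np.cos(th),np.sin(th)
    return 70+a[0]*c+a[1]*s, 125-a[0]*s+a[1]*c
E
python3 - <<'E'
from h import *
for cl in 'v','v-','h','h-':
  for t in 30,45,60:
    print(cl,t,[(f,z,bot.solve_ik(cw(-70-f,0,z),ori(t,YAW,cl)) is not None) for f,z in((150,90),(97,46),(60,130),(20,160),(17,45),(90,150))])
print(lidpt(.52,0),lidpt(0,15))
bot.set_gripper(0)
p=bot.get_eef_pos(); bot.move_straight([p[0],p[1],300],150)
o=[-3.14159,0,1.5708+YAW]
x,z=lidpt(.56,15,12); bot.goto(cw(x,0,300),o); go(x,0,z,o,150)
f0=bot.get_ft_force();print(f0)
for th in np.arange(.52,-.001,-.065):
    x,z=lidpt(th,15); go(x,0,z,o,80); print(round(th,2),(bot.get_ft_force()-f0).round(1))
for z in (174,173):
    go(lidpt(0,15)[0],0,z,o,30); F=bot.get_ft_force()-f0; print(z,F.round(1))
    if F[2]>12: break
go(x,0,230,o,150)
p,d=bot.capture("side");cv2.imwrite("pics/s1.png",cv2.resize(cv2.cvtColor(p,cv2.COLOR_RGB2BGR)[140:270,170:310],None,fx=4,fy=4));S=world("side",d)
P=S.reshape(-1,3);Q=(P-C)@RC; m=(abs(Q[:,1])<115)&(Q[:,0]>-66)&(Q[:,0]<-10)&(Q[:,2]>150)&(Q[:,2]<260)
for a in range(-66,-10,10):
    k=m&(abs(Q[:,0]-a-5)<5);print(a,np.median(Q[k,2]).round(1),k.sum())
print(bot.get_clock())
E
```

```text
v 30 [(150, 90, False), (97, 46, False), (60, 130, False), (20, 160, False), (17, 45, False), (90, 150, False)]
v 45 [(150, 90, False), (97, 46, False), (60, 130, True), (20, 160, True), (17, 45, True), (90, 150, False)]
v 60 [(150, 90, False), (97, 46, True), (60, 130, True), (20, 160, True), (17, 45, True), (90, 150, True)]
v- 30 [(150, 90, False), (97, 46, False), (60, 130, False), (20, 160, True), (17, 45, True), (90, 150, False)]
v- 45 [(150, 90, False), (97, 46, False), (60, 130, True), (20, 160, True), (17, 45, True), (90, 150, False)]
v- 60 [(150, 90, True), (97, 46, True), (60, 130, True), (20, 160, True), (17, 45, True), (90, 150, True)]
h 30 [(150, 90, False), (97, 46, False), (60, 130, False), (20, 160, True), (17, 45, False), (90, 150, False)]
h 45 [(150, 90, False), (97, 46, False), (60, 130, True), (20, 160, True), (17, 45, True), (90, 150, False)]
h 60 [(150, 90, False), (97, 46, True), (60, 130, True), (20, 160, True), (17, 45, True), (90, 150, True)]
h- 30 [(150, 90, False), (97, 46, False), (60, 130, False), (20, 160, False), (17, 45, False), (90, 150, False)]
h- 45 [(150, 90, False), (97, 46, False), (60, 130, True), (20, 160, True), (17, 45, True), (90, 150, False)]
h- 60 [(150, 90, False), (97, 46, True), (60, 130, True), (20, 160, True), (17, 45, True), (90, 150, True)]
(np.float64(-26.650678262684142), np.float64(237.95417828200564)) (np.float64(-55.0), np.float64(175.0))
[ 0.18730807 -0.48986447  0.07579841]
0.52 [0.6 0.6 0.6]
0.46 [ 0.3  0.  -0.2]
0.39 [ 0.2  0.2 -0.1]
0.32 [-1.3  1.1 -0.6]
0.26 [ 0.6  1.9 -0.4]
0.2 [ 0.2  1.2 -0.7]
0.13 [ 1.3  0.5 -0.2]
0.06 [-0.2  0.3 -0.1]
0.0 [-0.6 -0.2  0.6]
174 [-1.9  0.8  5.1]
173 [-3.6  1.2  7.3]
-66 175.9 196
-56 174.4 179
-46 174.3 158
-36 174.3 159
-26 174.2 140
-16 173.9 94
6.6417
```

View pics/s1.png

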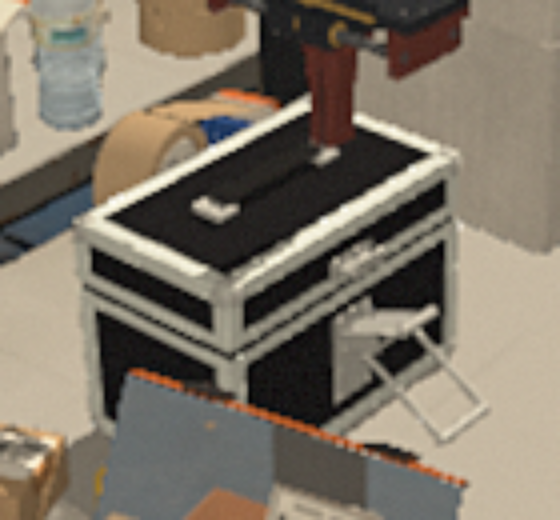

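The lid is shut: its top reads a flat 174.3 mm, and the latch and loop have not moved (crop lever tip (430,315), bar (465,425)). Next is a dry run of the loop arc.

```bash
cat >> h.py <<'E'
LP=np.array([34.1,92.3])   # loop pivot (f,z), lever at 2.0
def bar(a): a=np.radians(a);return LP+77*np.array([np.cos(a),np.sin(a)])
def tcp_for(fz,tilt,over,y=-1):
    t=np.radians(tilt); f=fz[0]-over*np.cos(t); return cw(-70-f,y,fz[1]-over*np.sin(t))
E
python3 - <<'E'
from h import *
print(np.round(bot.get_joint_positions(),2))
for cl in 'v','v-':
  for t in 55,60,65,70:
    r=[]
    for a,o in((-31,-50),(-31,-30),(-31,9),(0,9),(30,9),(60,9),(95,9),(95,-40)):
        q=bot.solve_ik(tcp_for(bar(a),t,o),ori(t,YAW,cl)); r.append(None if q is None else round(float(q[6]),2))
    print(cl,t,r)
E
```

```text
[ 0.    0.46  0.06  1.57 -0.03  1.11  0.03]
v 55 [None, None, -1.73, -1.71, -1.57, -1.4, -1.12, -0.74]
v 60 [-1.45, -1.5, -1.54, -1.46, -1.2, -0.73, 0.04, 0.03]
v 65 [-0.92, -1.13, -1.42, -1.07, 0.04, 0.03, 0.03, 0.03]
v 70 [0.04, 0.04, -0.81, 0.04, 0.03, 0.03, 0.03, 0.02]
v- 55 [0.91, 0.79, 0.8, 0.88, 1.38, 1.74, 1.9, -1.95]
v- 60 [1.69, 1.43, 1.27, 1.39, 1.88, 2.53, 2.57, 2.89]
v- 65 [-1.91, 1.9, 1.68, 1.92, 2.58, 2.73, 2.72, 2.91]
v- 70 [2.63, 2.52, 2.34, 2.54, 2.73, 2.8, 2.79, 2.92]
```

```bash
cat > loop.py <<'E'
from h import *
T=70;o=ori(T,YAW,'v')
bot.move_straight(cw(-70-120,-1,235),200,o)
bot.move_straight(tcp_for(bar(-31),T,-50),200)
bot.set_gripper(0.3)
w,_=bot.capture("wrist");cv2.imwrite("pics/w1.png",cv2.cvtColor(w,cv2.COLOR_RGB2BGR))
f0=bot.get_ft_force()
bot.move_straight(tcp_for(bar(-31),T,9),100)
print("in",(bot.get_ft_force()-f0).round(1))
bot.set_gripper(0);print("opening mm",bot.get_opening()*88,bot.get_finger_force())
print("grip",(bot.get_ft_force()-f0).round(1),bot.get_clock())
w,_=bot.capture("side");cv2.imwrite("pics/s2.png",cv2.resize(cv2.cvtColor(w,cv2.COLOR_RGB2BGR)[140:270,170:310],None,fx=4,fy=4))
E
python3 loop.py
```

```text
Traceback (most recent call last):
  File "loop.py", line 8, in <module>
    bot.move_straight(tcp_for(bar(-31),T,9),100)
    ~~~~~~~~~~~~~~~~~^^^^^^^^^^^^^^^^^^^^^^^^^^^
plant.PlanningError: the arm cannot follow that straight line within its joint ranges
```

Run:
```python
from h import *
np.set_printoptions(suppress=True,precision=2)
print(bot.get_joint_positions(),bot.get_opening())
for t in 70,75,80:
    for o in (-50,-20,-5,9): print(t,o,bot.solve_ik(tcp_for(bar(-31),t,o),ori(t,YAW,'v')))
print([bot.solve_ik(tcp_for(bar(a),70,9),ori(70,YAW,'v')) for a in(-20,-10,0)])
```

```text
[ 0.03  0.29  0.02  2.26 -0.03  0.24  0.04] 0.30188740087592264
70 -50 [ 0.03  0.29  0.02  2.26 -0.03  0.24  0.04]
70 -20 [ 0.04  0.36  0.01  2.25 -0.03  0.18  0.04]
70 -5 [ 0.2   0.4  -0.18  2.24  0.41  0.17 -0.38]
70 9 [ 0.38  0.45 -0.4   2.22  0.86  0.22 -0.81]
75 -50 [ 0.03  0.31  0.03  2.19 -0.03  0.38  0.03]
75 -20 [ 0.03  0.38  0.02  2.19 -0.03  0.32  0.04]
75 -5 [ 0.03  0.41  0.02  2.18 -0.03  0.29  0.04]
75 9 [ 0.03  0.44  0.02  2.18 -0.03  0.26  0.04]
80 -50 [ 0.02  0.34  0.04  2.11 -0.03  0.51  0.03]
80 -20 [ 0.02  0.4   0.03  2.12 -0.03  0.45  0.03]
80 -5 [ 0.03  0.43  0.03  2.12 -0.03  0.42  0.04]
80 9 [ 0.03  0.46  0.02  2.12 -0.03  0.39  0.04]
[array([ 0.2 ,  0.4 , -0.18,  2.24,  0.41,  0.17, -0.38]), array([ 0.04,  0.36,  0.01,  2.26, -0.03,  0.18,  0.04]), array([ 0.04,  0.33,  0.01,  2.25, -0.03,  0.21,  0.04])]
```

View pics/w1.png

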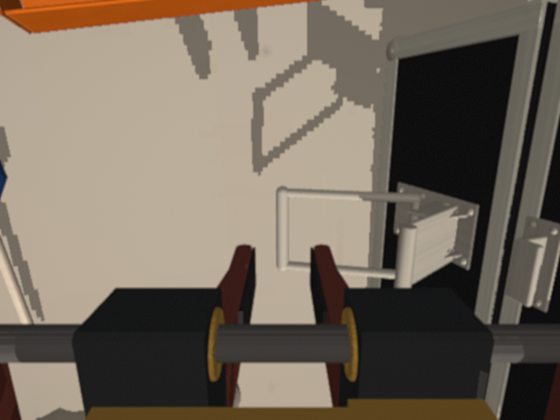

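The wrist view shows the bar at column 283, midway between the fingers (245 and 320), with the lever and keeper on the right. I'll go in at a 75° tilt.

```bash
sed -i 's/^T=70/T=75/; /^bot.move_straight(cw/d; s/^bot.set_gripper(0.3)//; /"wrist"/d' loop.py
sed -i 's/^bot.move_straight(tcp_for(bar(-31),T,-50),200)/bot.move_straight(tcp_for(bar(-31),T,-50),100,o)/' loop.py; cat loop.py; python3 loop.py
```

```text
from h import *
T=75;o=ori(T,YAW,'v')
bot.move_straight(tcp_for(bar(-31),T,-50),100,o)

f0=bot.get_ft_force()
bot.move_straight(tcp_for(bar(-31),T,9),100)
print("in",(bot.get_ft_force()-f0).round(1))
bot.set_gripper(0);print("opening mm",bot.get_opening()*88,bot.get_finger_force())
print("grip",(bot.get_ft_force()-f0).round(1),bot.get_clock())
w,_=bot.capture("side");cv2.imwrite("pics/s2.png",cv2.resize(cv2.cvtColor(w,cv2.COLOR_RGB2BGR)[140:270,170:310],None,fx=4,fy=4))
in [-0.2 -0.3  0.3]
opening mm 7.206076861802792 30.000100135803223
grip [-0.7 -0.4 -0.2] 10.3917
```

View pics/s2.png

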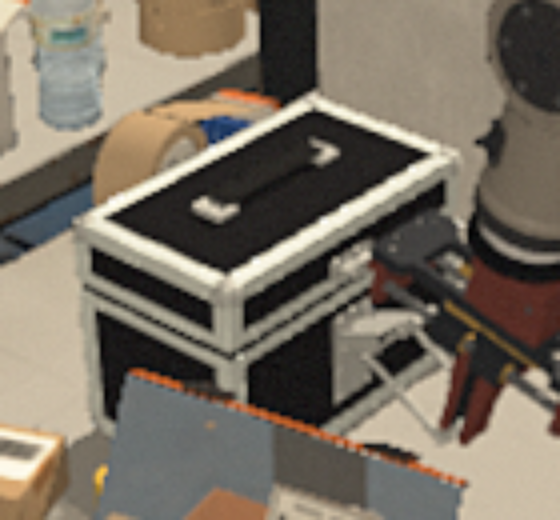

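The fingers hold the bar at an opening of 7.2 mm. Swing it up in steps while watching the force.

```bash
cat > arc.py <<'E'
from h import *
T=75;o=ori(T,YAW,'v');ok=True
for a in list(range(-22,90,9))+[95]:
    bot.move_straight(tcp_for(bar(a),T,9),60,o);F=bot.get_ft_force();print(a,F.round(1),round(bot.get_opening()*88,1))
    if np.linalg.norm(F)>30: ok=False;break
print(ok,bot.get_clock())
w,_=bot.capture("side");cv2.imwrite("pics/s3.png",cv2.resize(cv2.cvtColor(w,cv2.COLOR_RGB2BGR)[140:270,170:310],None,fx=4,fy=4))
E
python3 arc.py
```

```text
-22 [-0.   0.8 -0.5] 7.1
-13 [ 0.3  0.7 -1.5] 6.9
-4 [-0.8 -0.2 -1.8] 7.0
5 [-4.4 -0.1 -0.2] 7.1
14 [-7.4  1.  -0.6] 7.1
23 [-11.2   0.2   2.4] 7.0
32 [-6.6 -0.9  1.3] 7.3
41 [-2.8  0.4  0.6] 7.0
50 [-3.5  0.2  2.1] 7.0
59 [-1.7 -0.2  1. ] 6.9
68 [-2.3  0.2  1.8] 6.5
77 [ 0.4 -0.4  0.6] 6.1
86 [ 0.4 -1.5  0.4] 5.5
95 [-0.4 -0.5 -0.1] 5.1
True 15.3417
```

View pics/s3.png

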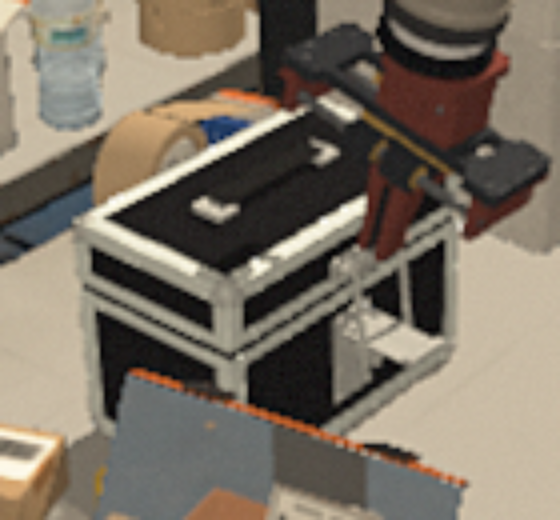

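The loop is upright in the fingers, at crop (375,260), but the lever has been pushed down: its tip is now at crop (440,345), about 30 px lower. I'll measure it before releasing.

```bash
cat >> h.py <<'E'
def lever():
    for n in("side","scene"):
        _,d=bot.capture(n);Q=(world(n,d).reshape(-1,3)-C)@RC;f=-70-Q[:,0];z=Q[:,2]
        m=(abs(Q[:,1])<16)&(f>25)&(f<75)&(z>40)&(z<135);P=np.c_[f,z][m]
        for a in range(25,75,8):
            k=abs(P[:,0]-a-4)<4
            if k.sum()>2: print(n,a+4,np.percentile(P[k,1],[10,50,90]).round(),k.sum())
        m=(abs(Q[:,1])<32)&(f>1)&(f<70)&(z>130)&(z<185);P=np.c_[f,Q[:,1],z][m];print("loop",P.round()[::6].astype(int).tolist())
E
python3 -c "
from h import *
lever();print(bot.get_eef_pos())"
```

```text
side 29 [94. 95. 97.] 20
side 37 [91. 94. 96.] 23
side 45 [92. 94. 96.] 19
side 53 [91. 94. 95.] 18
side 61 [94. 95. 97.] 13
side 69 [93. 95. 99.] 22
loop [[4, -6, 177], [1, -5, 171], [3, -3, 169], [30, 4, 182], [3, 9, 171], [31, 13, 184], [40, -14, 175], [18, 10, 175], [39, 11, 183], [3, 29, 174], [2, 0, 160], [35, 10, 178], [40, -9, 171], [1, -5, 155], [37, 13, 177], [42, -7, 170], [3, 5, 157], [34, 9, 171], [39, -10, 164], [23, 8, 163], [43, 7, 170], [4, 22, 159], [5, -5, 147], [38, 10, 167], [2, 24, 156], [24, 17, 161], [39, 11, 164], [6, 4, 145], [32, 10, 158], [3, 22, 149], [27, 25, 160], [29, -18, 140], [7, 10, 142], [20, 0, 142], [9, 16, 142], [27, -21, 131], [5, 11, 135], [3, 18, 135], [3, 22, 133], [31, 26, 143], [32, 28, 135]]
scene 29 [92. 95. 98.] 23
scene 37 [94. 96. 98.] 25
scene 45 [91. 94. 97.] 25
scene 53 [92. 94. 97.] 22
scene 61 [94. 96. 99.] 22
scene 69 [ 91.  96. 100.] 17
loop [[1, 6, 176], [2, -21, 175], [1, -5, 160], [25, -13, 180], [38, 5, 173], [20, -15, 173], [40, -1, 176], [21, -9, 167], [26, 26, 143], [39, -11, 178], [16, -11, 161], [34, 5, 159], [28, -11, 165], [2, -9, 144], [37, -13, 170], [13, -11, 150], [30, 22, 136], [27, -14, 159], [6, -16, 144], [24, -26, 161], [26, -27, 160], [23, -25, 148], [26, -27, 139]]
[621.28737872 -91.11010602 160.31727718]
```

The lever is at about 1.57 (upper side flat at z≈95), so the bar has slid to the fingertips. I'll swing back out, regrip deeper away from the lip, and pull the lever up.

```bash
cat > re.py <<'E'
from h import *
import h
T=75;o=ori(T,YAW,'v')
P=lambda *a:print(*a,bot.get_ft_force().round(1),round(bot.get_opening()*88,1))
h.LP=np.array([33,82.5])
for a,ov in((86,1),(78,2),(70,3),(62,3)): bot.move_straight(tcp_for(bar(a),T,ov),60,o);P(a)
bot.set_gripper(0.2);bot.move_straight(tcp_for(bar(62),T,11),60);P("down")
bot.set_gripper(0);P("grip")
b0=bar(62);h.LP=np.array([34.1,92.3])
b1=h.LP+78*np.array([np.cos(np.radians(65)),np.sin(np.radians(65))])
for k in(.35,.7,1): bot.move_straight(tcp_for(b0+k*(b1-b0),T,11),40);P("pull",k)
lever();print(bot.get_clock())
E
python3 re.py
```

```text
Traceback (most recent call last):
  File "re.py", line 1, in <module>
    from h import *
  File "h.py", line 1, in <module>
    import cv2,numpy as np
  File "re.py", line 3, in <module>
    T=75;o=ori(T,YAW,'v')
NameError: name 'ori' is not defined
```

The script name shadows the `re` module, so I'll rename it.

```bash
mv re.py regrip.py; rm -rf __pycache__/re.*; python3 regrip.py
```

```text
86 [0.2 0.2 0.4] 0.5
78 [-0.2  0.6  0.4] 0.6
70 [-0.3 -0.4 -0.6] 0.5
62 [ 0.3 -0.1  0.9] 0.4
down [-0.   0.1  0.1] 17.9
grip [-0.6 -0.5  0.5] 0.8
pull 0.35 [ 0.  -0.1  0.3] 0.4
pull 0.7 [0.7 0.2 0.2] 0.5
pull 1 [-0.1  0.1 -0.3] 0.5
side 29 [92. 93. 95.] 20
side 37 [88. 92. 94.] 23
side 45 [89. 92. 93.] 21
side 53 [88. 90. 92.] 19
side 61 [89. 90. 92.] 13
side 69 [89. 92. 95.] 24
loop [[1, -31, 175], [1, -10, 175], [4, -6, 174], [1, -1, 172], [2, -30, 160], [2, 17, 175], [2, 17, 172], [2, -30, 150], [3, 5, 163], [26, -19, 161], [4, 10, 163], [19, -13, 158], [1, 12, 159], [23, -9, 158], [69, 6, 183], [2, -4, 149], [22, -10, 154], [1, 32, 162], [4, 2, 149], [24, 1, 157], [3, 26, 157], [22, 11, 158], [26, -23, 143], [4, 22, 153], [22, 19, 158], [20, -8, 145], [69, 6, 171], [21, 27, 158], [19, 0, 145], [69, 14, 171], [19, 28, 155], [19, 3, 143], [66, 10, 165], [9, 16, 142], [25, -19, 132], [70, 6, 162], [17, 14, 141], [1, 24, 137], [59, 10, 153], [21, 26, 142], [25, 24, 140]]
scene 29 [90. 93. 95.] 25
scene 37 [90. 92. 94.] 25
scene 45 [88. 91. 94.] 25
scene 53 [87. 91. 93.] 28
scene 61 [89. 92. 94.] 20
scene 69 [87. 91. 96.] 18
loop [[1, 21, 173], [3, 28, 151], [2, 22, 146], [2, 18, 145], [18, 17, 154], [3, 2, 153], [20, 4, 161], [20, 23, 144], [15, -2, 157], [17, 11, 146], [4, 1, 143], [18, 10, 143], [19, -14, 160], [19, 2, 145], [16, -18, 157], [17, 0, 141], [17, -23, 157], [17, -12, 146], [3, -21, 142], [14, -16, 142], [66, -15, 178], [62, -15, 172], [57, -13, 163], [26, -27, 143], [23, -24, 136]]
18.95
```

The bar slipped past the tips and now rests on the lip, centre about (f 20, z 155), leaning towards the lid. The lever is at about 1.5. Raising the lever from below will lift the bar over the lip, so I'll check reach for that.

Run:
```python
from h import *
np.set_printoptions(suppress=True,precision=2)
for cl in 'h','h-':
  for t in 60,65,70:
    o=ori(t,YAW,cl)
    for p in((100,200),(110,110),(105,55),(62,52),(62,88)):
        print(cl,t,p,bot.solve_ik(cw(-70-p[0],0,p[1]),o))
```

```text
h 60 (100, 200) [ 0.28  0.1  -0.25  2.26  0.1   0.26  1.49]
h 60 (110, 110) [ 0.6   0.31 -0.62  2.33  1.47  0.18  0.17]
h 60 (105, 55) [ 0.49  0.44 -0.51  2.35  2.17  0.23 -0.53]
h 60 (62, 52) [ 0.38  0.47 -0.39  2.27  2.11  0.18 -0.47]
h 60 (62, 88) [ 0.47  0.41 -0.49  2.25  1.58  0.18  0.06]
h 65 (100, 200) [ 0.31  0.13 -0.28  2.19  0.09  0.39  1.49]
h 65 (110, 110) [ 0.57  0.32 -0.59  2.27  0.83  0.24  0.8 ]
h 65 (105, 55) [ 0.55  0.45 -0.58  2.29  1.48  0.23  0.17]
h 65 (62, 52) [ 0.54  0.51 -0.59  2.2   1.35  0.27  0.32]
h 65 (62, 88) [ 0.38  0.4  -0.39  2.19  0.81  0.2   0.82]
h 70 (100, 200) [ 0.32  0.16 -0.3   2.12  0.1   0.52  1.48]
h 70 (110, 110) [ 0.31  0.29 -0.3   2.22  0.29  0.3   1.3 ]
h 70 (105, 55) [ 0.23  0.4  -0.22  2.25  0.5   0.17  1.1 ]
h 70 (62, 52) [ 0.21  0.46 -0.2   2.15  0.43  0.21  1.17]
h 70 (62, 88) [ 0.27  0.39 -0.27  2.13  0.36  0.29  1.25]
h- 60 (100, 200) [-0.26  0.08  0.33  2.29 -0.14  0.25 -1.43]
h- 60 (110, 110) [ 1.14  0.64 -1.33  2.31  1.54  0.61 -2.9 ]
h- 60 (105, 55) [ 0.38  0.42 -0.38  2.36  2.37  0.19  2.4 ]
h- 60 (62, 52) [ 0.36  0.47 -0.37  2.27  2.15  0.18  2.63]
h- 60 (62, 88) [-0.32  0.4   0.44  2.3   4.42  0.18  0.25]
h- 65 (100, 200) [-0.29  0.11  0.36  2.22 -0.13  0.38 -1.44]
h- 65 (110, 110) [-0.33  0.28  0.43  2.33 -0.8   0.18 -0.78]
h- 65 (105, 55) [ 1.01  0.72 -1.19  2.27  1.55  0.63 -2.9 ]
h- 65 (62, 52) [ 0.54  0.51 -0.59  2.2   1.35  0.27 -2.82]
h- 65 (62, 88) [-0.3   0.4   0.42  2.23 -1.02  0.19 -0.58]
h- 70 (100, 200) [-0.31  0.14  0.39  2.16 -0.13  0.51 -1.44]
h- 70 (110, 110) [-0.24  0.29  0.34  2.26 -0.37  0.28 -1.21]
h- 70 (105, 55) [-0.3   0.42  0.42  2.28 -0.98  0.21 -0.61]
h- 70 (62, 52) [-0.13  0.46  0.21  2.18 -0.52  0.19 -1.07]
h- 70 (62, 88) [-0.2   0.39  0.3   2.16 -0.45  0.27 -1.15]
```

```bash
cat > lift.py <<'E'
from h import *
T=70;o=ori(T,YAW,'h')
P=lambda *a:print(*a,bot.get_ft_force().round(1),round(bot.get_opening()*88,1))
bot.move_straight(cw(-70-100,0,200),150,ori(75,YAW,'v'))
bot.goto(cw(-70-100,0,200),o);bot.set_gripper(0.7)
bot.move_straight(tcp_for([61,120],T,12,0),150,o)
bot.move_straight(tcp_for([60,88],T,12,0),80);P("at")
bot.set_gripper(0);P("pinch")
for d in np.arange(.09,.46,.09):
    c,s=np.cos(d),np.sin(d);p=[11+49*c+2*s,90+49*s-2*c]
    bot.move_straight(tcp_for(p,T,12,0),60);P(round(d,2))
    if np.linalg.norm(bot.get_ft_force())>20: break
lever();print(bot.get_clock())
w,_=bot.capture("side");cv2.imwrite("pics/s4.png",cv2.resize(cv2.cvtColor(w,cv2.COLOR_RGB2BGR)[140:270,170:310],None,fx=4,fy=4))
E
python3 lift.py
```

```text
at [-0.5 -0.3 -0.7] 61.4
pinch [-1.5  0.6  1.6] 35.3
0.09 [ 2.4  1.2 -2. ] 35.6
0.18 [ 2.2  1.3 -3. ] 35.5
0.27 [ 1.3  2.6 -3.8] 35.6
0.36 [ 1.1  2.9 -3.9] 35.5
0.45 [-1.7  3.8 -3.3] 35.6
side 29 [ 98. 100. 102.] 5
side 61 [109. 111. 114.] 10
side 69 [107. 110. 113.] 10
loop [[6, -25, 179], [3, -7, 176], [2, -9, 172], [2, 7, 176], [2, 12, 175], [2, 16, 174], [1, 19, 172], [2, 20, 170], [1, 23, 165], [3, 26, 160], [4, 23, 150], [3, 30, 134]]
loop [[1, 29, 169], [1, 14, 167], [2, -2, 174], [2, 13, 160], [6, 6, 164], [11, 20, 155], [4, 1, 162], [1, 19, 144], [10, 26, 142], [4, -14, 164], [4, 12, 143], [2, -16, 161], [8, 9, 144], [8, -14, 160], [14, -1, 152], [9, -26, 165], [6, -1, 142], [8, -29, 163], [3, -9, 141], [7, -13, 143]]
25.1417
```

View pics/s4.png

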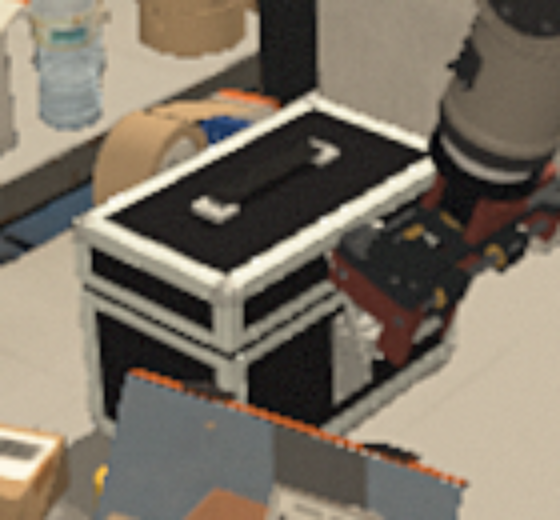

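The scene depth puts the loop bar at about f 8, z 163, behind the lip and against the lid face. I'll lower the lever with the pinch to about 1.15, which draws the bar behind the lip, and check it.

```bash
cat > lower.py <<'E'
from h import *
T=70;o=ori(T,YAW,'h')
P=lambda *a:print(*a,bot.get_ft_force().round(1),round(bot.get_opening()*88,1))
for d in np.arange(.35,-.36,-.1):
    c,s=np.cos(d),np.sin(d);p=[11+49*c+2*s,90+49*s-2*c]
    bot.move_straight(tcp_for(p,T,12,0),70);P(round(d,2))
    if np.linalg.norm(bot.get_ft_force())>20: break
bot.set_gripper(.65);bot.move_straight(tcp_for(np.array(p)+[30,60],T,12,0),150);bot.set_gripper(0)
lever();print(bot.get_clock())
w,_=bot.capture("scene");cv2.imwrite("pics/s5.png",cv2.resize(cv2.cvtColor(w,cv2.COLOR_RGB2BGR)[140:250,200:340],None,fx=5,fy=5,interpolation=cv2.INTER_CUBIC))
E
python3 lower.py
```

```text
0.35 [-6.4  3.8  3.7] 35.4
0.25 [-5.4  4.1  3.7] 35.5
0.15 [-3.3  3.   3.1] 35.6
0.05 [-0.6  3.3  1.8] 35.4
-0.05 [1.9 4.1 2.2] 35.5
-0.15 [2.2 3.8 2.6] 35.4
-0.25 [2.5 3.  2.5] 35.7
-0.35 [2.5 4.  4.1] 35.6
side 29 [86. 89. 91.] 25
side 37 [82. 85. 87.] 30
side 45 [77. 80. 84.] 29
side 53 [75. 77. 80.] 25
side 61 [74. 76. 78.] 18
side 69 [72. 76. 79.] 17
loop [[2, -18, 178], [3, -8, 176], [4, -32, 166], [2, -26, 165], [2, -26, 161], [3, -12, 165], [3, -3, 166], [1, -5, 161], [2, 8, 164], [2, 25, 169], [2, 8, 158], [4, -2, 151], [1, 11, 153], [3, 26, 157], [9, -5, 145], [8, 3, 145], [9, 17, 149], [2, 28, 148], [7, 10, 141], [6, 26, 146], [19, 16, 147], [2, 12, 134], [1, 28, 139], [3, 30, 137], [13, 25, 135]]
scene 29 [83. 86. 89.] 7
scene 37 [77. 82. 83.] 7
scene 45 [77. 78. 82.] 6
scene 53 [74. 77. 80.] 7
scene 61 [69. 76. 77.] 5
loop [[2, 29, 169], [2, 6, 165], [5, 26, 146], [2, -5, 164], [1, -23, 173], [1, 3, 151], [8, 9, 148], [10, 23, 136], [8, 1, 149], [17, 8, 148], [7, -5, 149], [15, 10, 141], [6, -5, 144], [16, 1, 143], [6, -12, 145], [18, -5, 145], [2, -12, 138], [16, -10, 144], [3, -29, 147], [5, -22, 135], [9, -26, 134]]
29.4
```

View pics/s5.png

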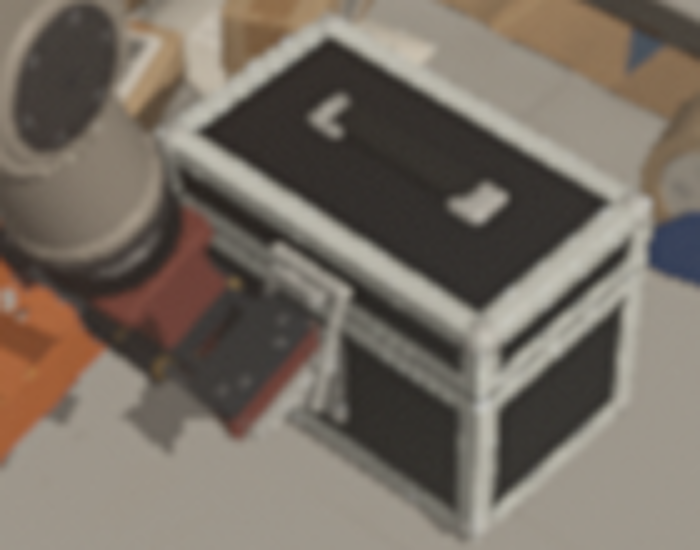

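The loop is over the keeper: the bar is behind the lip at f≈8, z≈148 (crop (300,270)), with the legs running down at (335,340). Next I'll press the lever down, tilting the hand as it goes.

```bash
cat > press.py <<'E'
from h import *
r=46
def mv(L,t,gap):   # finger edge circle: half thickness 10 blends from tip end to side
    n=np.array([np.cos(L),np.sin(L)]);p=np.array([11,90])+r*np.array([np.sin(L),-np.cos(L)])+(6+gap)*n
    a=np.array([-np.cos(np.radians(t)),-np.sin(np.radians(t))]);q=np.array([-a[1],a[0]]) # axis, perp (f,z)
    h=10*abs(q@n)                                   # reach of finger end corner towards plate
    p=p+h*n
    for tt in (t,t+5,t-5,70):
        try: bot.move_straight(cw(-70-p[0],0,p[1]),60,ori(tt,YAW,'h'));return tt
        except bot.PlanningError: pass
    raise SystemExit("no path %.2f"%L)
mv(1.2,70,20)
print(bot.get_ft_force().round(1))
for L in np.r_[np.arange(1.15,.05,-.1),0]:
    t=np.interp(L,[0,.9],[57,70]); tt=mv(L,t,0 if L>.4 else -2)
    F=bot.get_ft_force();print(round(L,2),round(tt),F.round(1))
    if np.linalg.norm(F)>45: break
print(bot.get_clock());lever()
E
python3 press.py
```

```text
[ 0.5  0.1 -0.1]
1.15 70 [-0.1 -0.2  0.4]
1.05 70 [-0.1  0.7  0.1]
0.95 70 [ 0.3 -0.   0.8]
0.85 69 [-0.8  0.7  1. ]
0.75 68 [-3.   0.2 -0.1]
0.65 66 [-4.9  0.8  0.3]
0.55 65 [-3.6  0.6 -1. ]
0.45 63 [-1.3  0.2  0.1]
0.35 62 [ 0.1 -0.3 -0.9]
0.25 61 [-0.1 -0.1 -1. ]
0.15 59 [ 1.2 -0.3 -0.1]
0.0 57 [-4.4 -0.  -2.8]
34.175
loop [[2, -29, 176], [2, -30, 166], [4, -28, 164], [3, -24, 163], [4, -28, 158], [3, -12, 162], [3, 10, 169], [2, 28, 173], [4, 6, 164], [2, -31, 146], [3, 9, 162], [7, -20, 150], [1, 3, 155], [12, -18, 150], [5, 15, 159], [6, -12, 147], [3, 21, 158], [8, -10, 145], [3, 26, 157], [10, 1, 148], [17, -16, 143], [8, 7, 147], [18, -6, 145], [8, 11, 146], [18, -2, 143], [3, 21, 146], [20, 17, 150], [54, -22, 145], [13, 25, 148], [19, 8, 142], [57, -22, 143], [12, 16, 141], [56, -11, 145], [3, 10, 131], [59, -7, 145], [57, -1, 144], [55, 9, 145], [57, 16, 146], [59, 18, 144], [57, 28, 142]]
scene 37 [77. 81. 85.] 5
scene 45 [71. 76. 82.] 6
scene 53 [67. 76. 83.] 6
loop [[2, 32, 175], [2, 13, 172], [1, -9, 174], [2, -13, 171], [2, -9, 163], [7, 13, 148], [9, 19, 142], [1, 4, 146], [7, 14, 140], [15, 13, 143], [7, -2, 147], [18, 11, 142], [11, -6, 149], [17, 7, 141], [7, -5, 141], [16, 5, 137], [6, -8, 138], [17, -3, 139], [7, -17, 142], [18, -12, 142], [8, -29, 147], [1, -26, 136], [6, -27, 132], [57, -16, 149], [54, -21, 146], [56, -26, 147], [52, -25, 139], [54, -28, 139], [51, -31, 135]]
```

The force peaked near 0.65 and then fell, so the latch has probably passed its dead point. I'll press once more firmly, back off and verify.

Run:
```python
from h import *
p=np.array(bot.get_eef_pos());n=RC@np.array([1,0,0])
for k in(2,4):
    bot.move_straight(p+k*n,30);F=bot.get_ft_force();print(F.round(1))
    if np.linalg.norm(F)>20:break
bot.move_straight(p-25*n,80)
bot.move_straight(p-70*n+[0,0,120],150)
lo=lambda s:None
for nme in("side","scene"):
    w,d=bot.capture(nme);Q=(world(nme,d).reshape(-1,3)-C)@RC
    for a,b in((-66,-50),(-50,-30),(-30,-10)):
        m=(abs(Q[:,1])<110)&(Q[:,0]>a)&(Q[:,0]<b)&(Q[:,2]>150)&(Q[:,2]<195);print(nme,a,np.median(Q[m,2]).round(1))
    f=-70-Q[:,0];m=(abs(Q[:,1])<16)&(f>6)&(f<80)&(Q[:,2]>32)&(Q[:,2]<100)
    print("lever f by z",[(z,np.median(f[m&(abs(Q[:,2]-z)<6)]).round(1)) for z in(38,50,62,74,86)],"max f",np.percentile(f[m],97))
    if nme=="side": cv2.imwrite("pics/s6.png",cv2.resize(cv2.cvtColor(w,cv2.COLOR_RGB2BGR)[140:270,170:310],None,fx=4,fy=4))
    else: cv2.imwrite("pics/c6.png",cv2.cvtColor(w,cv2.COLOR_RGB2BGR))
print(bot.get_clock())
```

```text
[-10.8   0.3   3.7]
[-20.   -0.4  15.3]
side -66 172.6
side -50 172.2
side -30 172.6
lever f by z [(38, np.float64(20.5)), (50, np.float64(17.8)), (62, np.float64(18.1)), (74, np.float64(17.4)), (86, np.float64(17.4))] max f 23.06781384922456
scene -66 172.8
scene -50 172.3
scene -30 172.7
lever f by z [(38, np.float64(17.5)), (50, np.float64(15.6)), (62, np.float64(15.5)), (74, np.float64(15.3)), (86, np.float64(15.3))] max f 20.805117244479664
36.95
```

View pics/s6.png

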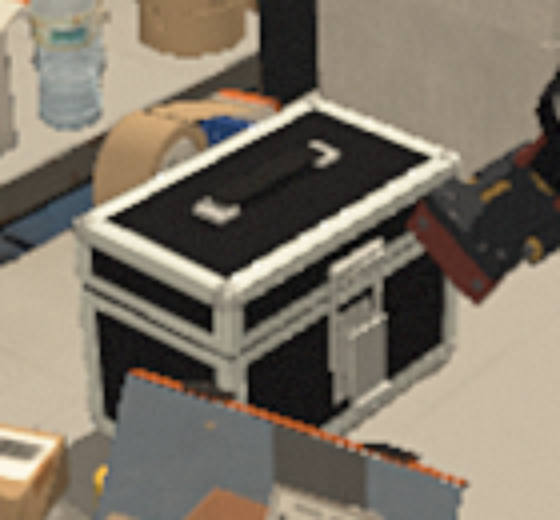

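The lever hangs flat (upper side f≈17 along its length, crop (365,350)) and the loop is over the keeper (360,260). The lid top has dropped about 2 to 3 mm, which shows the seal is squashed, and the hand is clear of the case, so I'm handing in.

```bash
python3 -c "
from plant import bot
print(bot.get_ft_force().round(1));print(bot.hand_in())"
```

```text
[-0.9  0.3 -0.4]
the job is handed in; nothing more can be done
None
```

The case is shut and latched: the loop is behind the keeper's lip, the lever is flat against the front, the lid is about 2 mm lower on its seal, and the job was handed in at about 37 s; I did not re-measure the bystanders, but the arm worked only at the case.

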